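# Bring the jar round on the pantry turntable and pack it

## Robot

A 7-joint arm with a two-finger parallel gripper is mounted at the origin on the work surface. World frame = base frame: x ahead of the robot, y to its left, z up, the work surface at z = 0. Lengths are in m, angles in rad, forces in N, time in s.
With the tool pointing down it reaches from about 0.35 to 0.9 m from the base axis. Payload 19.9 kg.
Tool frame: the origin (TCP) lies at the very end of the fingers, on their centre line; the grasp point (between the pads) lies r.tcp_to_grasp behind it (r.tcp_to_grasp is the distance from the TCP to the grasp point, in m); z points along the fingers, y is the line along which they close (so a half turn about z gives the same grasp; the last joint's range is limited). The gripper opens to 94 mm and grips with 3 to 60 N. Pads are 16 mm wide; open, the fingers measure 119 mm over their backs; the gripper's body (75 mm by 177 mm) begins 78 mm behind the grasp point.
Start: joints at [1.25, 0.417, -0.01, 1.614, 0.005, 1.111, -0.053], TCP at [0.173, -0.601, 0.205] pointing down, gripper open.
Joint ranges: [-2.81, 2.81], [-0.39, 2.02], [-1.27, 1.25], [0.06, 2.57], [-1.19, 4.33], [0.19, 2], [-2.82, 2.82]. Speed limits (rad/s): [1.89, 1.89, 2.39, 2.39, 3.01, 3.01, 3.01].

## Interface

Orientations are given as a rotation vector (axis times angle).
In Python, from bench import r gives the robot as it stands.
- The arm moves only by the shell command python3 -m inch 'ROWS' [OPENING] [FORCE]. ROWS is text: rows parted by semicolons, each of 6 numbers parted by spaces: the shift along the tool's x, y, z in mm, then the turn, a rotation vector about the tool's x, y, z in degrees. A call has exactly 5 rows; each row is the pose to reach, as a shift and turn from the pose commanded when the call began, along the tool's axes at that moment; what a row does not reach only later rows make up. A row lasts 1/10 s, in which the tool goes at most 50 mm and 8.59 degrees, less where a joint would pass 70% of its speed; a pose out of reach is approached as far as the arm can. A call with a gripper value outside its range is refused whole. OPENING is the closure, from 0 (fully open) to 1 (shut), set as the call begins (- or left out, the last holds). The fingers move at their own pace and stop on an object; FORCE is the grip in N (left out, the last holds). Time passes only in rows, so rows that repeat a pose let the fingers close, or fill a call up. It gives the time, the measured TCP pose, the force, the opening and the grip force at its end, in the units of the state.
- r.read_state(): the state, without advancing time (a new reading comes with each control period).
- r.get_image(name): name is "scene" or "side" or "wrist"; returns the picture (384x512x3 uint8, red, green, blue); there is no depth.
- r.camera_info(name): a dict with "fovy" (degrees; the focal length in pixels is half the picture's height over the tangent of half this angle, whatever the lens; pixels are square), "cx", "cy" (the principal point, pixels), "dist_coeffs" ([k1, k2, p1, p2, k3] as OpenCV has them; the pictures are not rectified), "rvec" (rotation vector, rad) and "tvec" (3), from world to camera coordinates, as OpenCV has them; the wrist camera has in their place "hand_eye" (4x4, takes a point from camera to tool coordinates, whose origin is the TCP and whose axes are the flange's). Camera axes: x right, y down, z forward; pixel columns grow to the right and rows downward; lengths in m; the calibration is good to about 2 mm. A picture is of the moment at which its call begins: read the wrist's pose just before it. camera_info takes no time and is no camera call.
- r.sign_off(): hands the job in; it is judged then, once.
The state is a dict: "clock": time; "joint_positions": joint angles; "joint_vel": joint speeds; "joint_efforts": joint torques, N m; "position": TCP position; "orientation": TCP orientation; "ft_force": force on the tool from outside, world axes, zero at the start; "wrist_torque": the same for the moment, N m; "finger_gap": finger opening in m; "gripper_force": force on a finger pad.
Only numpy, scipy, OpenCV 4.12 (cv2) and the standard library are available. Lean on these libraries where they do the work, as an engineer would, in place of code of your own. Each camera call takes 0.05 s, during which the arm holds its last target. There are 200 camera calls.

## Task

The turntable on the packing table carries a screw-lid jar: push one of its rim posts to turn it, slowly and gently, until the jar stands at the front tab and the sprung catch at the back clicks in and holds the turntable; do not force it on against the catch. Only then take hold of the jar, lift it out and set it down upright on the floor of the open carton, in the free space beside the tin, without dropping it. Leave the other goods on the turntable, in the carton and on the table as they are.

Things in the scene. Friction and masses are not known exactly. Their poses are not given: they have to be found in the camera images.
- turntable: The turning top: a wooden disc 330 mm across, upper face 36 mm above the table. Origin on the turning axis at table height; z up, axes turn with the disc. Four posts stand on its rim; between them are four bays, parted by dividers (6 mm thick, tops 58 mm above the table), with one item in the middle of each, 90 mm from the axis, tops at most 131 mm above the table.
- post_front (a point): Foot (36 mm above the table) of the rim post on the disc's own -x axis. Four such upright wooden posts, 14 mm thick, tops 100 mm above the table, stand 150 mm from the axis on the disc's +x, +y, -x and -y axes: push these. Turning takes a steady 3 N or so at a post (stiff bearing); the disc stops when no longer pushed. More than 16 N on a post breaks the catch.
- front_place (a point): Where the jar's middle comes at the front: 90 mm from the axis, 83.5 mm above the table. A small upright steel tab (18 mm wide, 22 mm high) on the fixed foot at the disc's edge, robot side, marks the front direction; the foot may be yawed a little; this point's -x axis points straight out to the front. With the catch in, the jar may stand up to 23 mm to either side of this point.
- catch (a joint): Sprung steel pin with a black knob in a grey block at the back of the turntable, pressing on the rim under the disc. In m: about 0 while it rides on the rim, 0.008 when dropped into a slot (one slot below each bay's middle). Pass slots slower than 50 mm/s at the rim or the pin skips. Once in, it holds the disc both ways, with 1 to 2 mm play each side, then some 10 to 20 N more at a post per mm.
- foot: Fixed foot of the turntable, hardly seen under the disc. Origin on the turning axis at table height; its -x axis is the front direction. The catch block stands on its +x side, anywhere up to 10 degrees to either side of exactly opposite the front; where is not measured: push slowly and stop as soon as the pin drops or the resistance rises.
- jar_mid (a point): Centre of the screw-lid jar, the only jar on the turntable: round, 64 mm in diameter, 95 mm high with its white lid, about 0.3 to 0.5 kg, half-way up. It stands loose on the disc.
- carton: Open cardboard carton, fixed, 240 mm along its x, 180 mm along its y, 75 mm high, walls and floor 5 mm thick. Origin at the centre of its underside. A tin stands loose inside, 60 mm to the +x side of the centre; the free space is the -x half, its middle 55 mm to the -x side of the centre.
- packed_tin_mid (a point): Centre of the low tin in the carton, 76 mm in diameter, 55 mm high.
- tall_can_mid (a point): Centre of the can on the turntable, 66 mm in diameter, 88 mm high.
- flat_tin_mid (a point): Centre of the flat tin on the turntable, 84 mm in diameter, 42 mm high.
- tea_box_mid (a point): Centre of the small box on the turntable, 50 x 62 mm, 80 mm high.
- pasta_box_mid (a point): Centre of a box standing on the table to the left, 45 x 110 mm, 170 mm high.
- soup_can_mid (a point): Centre of a can standing on the table to the left, 72 mm in diameter, 110 mm high.
- oil_bottle_mid (a point): Centre of a bottle standing at the back of the table, 68 mm in diameter, 200 mm high.
- mug_mid (a point): Centre of a mug standing behind the turntable, to the left, 80 mm in diameter, 90 mm high, half-way up.
There are look-alikes about, which are no part of the job. There is more than one size of the part that bears pasta_box_mid; the job needs the smaller. Of the things that look like the part that bears catch, the larger one is meant.

How it is judged:
On the way:
1. the jar stands at the front, on the turntable, and the catch has clicked in (value of joint catch above 0.006 m and horizontal distance between jar_mid and front_place below 0.032 m and distance between jar_mid and front_place below 0.034 m), for 0.2 s.
At the end, for the whole second after the job is handed in: The jar stands upright (within 6 degrees) and released on the carton's floor; the catch is in (above 6 mm), the turntable at rest; the can, flat tin and small box still stand upright on the turntable within 125 mm of its axis, and the tin in the carton and the goods on the table stand upright (x of jar_mid in the frame of carton between -0.085 and 0.085 m and y of jar_mid in the frame of carton between -0.06 and 0.06 m and z of jar_mid in the frame of carton below 0.058 m and angle between jar_mid's own z axis and vertical below 0.1 rad and value of joint catch above 0.006 m and angular speed of turntable below 0.05 rad/s and horizontal distance between each of tall_can_mid, flat_tin_mid, tea_box_mid and turntable below 0.125 m and angle between each of tall_can_mid, flat_tin_mid, tea_box_mid, packed_tin_mid, pasta_box_mid, soup_can_mid, oil_bottle_mid, mug_mid's own z axis and vertical below 0.2 rad); the robot touches nothing.
It fails at once if a rim post or the turntable is pushed with more than 16 N, breaking the catch (contact force between any of the fingers, the arm and turntable above 16 N).
It fails at once if the jar is pushed or taken hold of before the catch is in (contact force between the fingers and jar above 1.5 N and value of joint catch below 0.005 m).
It fails at once if the jar is dropped: it moves faster than 0.5 m/s while not held (contact force between the fingers and jar below 0.05 N and linear speed of jar above 0.5 m/s).
It fails at once if the other goods on the turntable, in the carton or on the table are knocked over (angle between any of tall_can_mid, flat_tin_mid, tea_box_mid, packed_tin_mid, pasta_box_mid, soup_can_mid, oil_bottle_mid, mug_mid's own z axis and vertical above 0.4 rad).
It fails at once if the tin in the carton is shoved more than 25 mm, or goods on the table more than 30 mm (distance of packed_tin_mid from where it was at the start of the episode above 0.025 m or distance of any of pasta_box_mid, soup_can_mid, oil_bottle_mid, mug_mid from where it was at the start of the episode above 0.03 m).
It also fails if it takes over 70 s, if anything falls off the work surface, if the arm or the gripper's body presses on something with over 40 N, if the wrist force passes 120 N, or if a joint passes its speed limit or range.

## Working session

There is one attempt and no reset: what is moved stays moved. The work goes in short steps, Python scripts to look and compute and a shell command to move; the robot and the scene stay as the last step left them, time stands still between calls to the robot, and variables do not carry over. Pictures are saved under pics/ and viewed, at most 11 in all, crops included, and the job is handed in when it is done.

```bash
mkdir -p pics; ls
cat > h.py <<'E'
import numpy as np, cv2
from bench import r
from scipy.spatial.transform import Rotation as R
def K(c):
    f=192/np.tan(np.radians(c["fovy"])/2); return np.array([[f,0,c["cx"]],[0,f,c["cy"]],[0,0,1.]])
def pose(name,st=None):
    c=r.camera_info(name)
    if "rvec" in c:
        Rc=R.from_rotvec(np.ravel(c["rvec"])).as_matrix(); t=np.ravel(c["tvec"])
    else:
        st=st or r.read_state(); H=np.eye(4); H[:3,:3]=R.from_rotvec(st["orientation"]).as_matrix(); H[:3,3]=st["position"]
        M=np.linalg.inv(H@np.array(c["hand_eye"])); Rc,t=M[:3,:3],M[:3,3]
    return c,Rc,t
def px2z(name,pts,z,st=None):
    "pixels -> world points on plane z"
    c,Rc,t=pose(name,st); u=cv2.undistortPoints(np.array(pts,float).reshape(-1,1,2),K(c),np.array(c["dist_coeffs"],float))[:,0]
    d=np.c_[u,np.ones(len(u))]@Rc; o=-Rc.T@t; s=(np.broadcast_to(z,len(u))-o[2])/d[:,2]
    return o+d*s[:,None]
def w2px(name,P,st=None):
    c,Rc,t=pose(name,st)
    return cv2.projectPoints(np.array(P,float).reshape(-1,1,3),cv2.Rodrigues(Rc)[0],t,K(c),np.array(c["dist_coeffs"],float))[0][:,0]
def save(img,fn,box=None,s=1):
    if box: img=img[box[1]:box[3],box[0]:box[2]]
    cv2.imwrite(fn,cv2.cvtColor(cv2.resize(img,None,fx=s,fy=s,interpolation=cv2.INTER_CUBIC),cv2.COLOR_RGB2BGR))
E
python3 - <<'E'
from h import *
np.set_printoptions(precision=4,suppress=True)
st=r.read_state(); print(st, r.tcp_to_grasp)
for n in("scene","side"):
    im=r.get_image(n); np.save(f"pics/{n}0.npy",im); save(im,f"pics/{n}0.png",None,1.5)
    c,Rc,t=pose(n); print(n,-Rc.T@t,c["fovy"])
print(R.from_rotvec(st["orientation"]).as_matrix(), np.array(r.camera_info("wrist")["hand_eye"]))
E
```

```text
pics
{'clock': 0.0, 'joint_positions': array([ 1.2495,  0.418 , -0.0103,  1.6142,  0.0047,  1.1107, -0.053 ]), 'joint_vel': array([-0.0006, -0.0007, -0.0009, -0.0003,  0.0007,  0.0015, -0.0002]), 'joint_efforts': array([ -0.0009, -85.1277,   0.6385, -42.5995,  -0.0487,   0.0188,
         0.0001]), 'position': array([ 0.1725, -0.6003,  0.2048]), 'orientation': array([-3.1097, -0.438 ,  0.0004]), 'ft_force': array([-0.1437, -0.8362,  0.1604]), 'wrist_torque': array([-0.0023,  0.0126,  0.0175]), 'gripper_force': 0.0, 'finger_gap': 0.09398639548858508} 0.0188
scene [ 0.8822 -0.6766  0.704 ] 54.090130743012296
side [ 0.3981 -0.8462  0.7914] 50.89948170530952
[[ 0.9611  0.2762 -0.0004]
 [ 0.2762 -0.9611  0.0011]
 [-0.0001 -0.0012 -1.    ]] [[-0.0001 -0.9679 -0.2514  0.0723]
 [ 1.      0.     -0.0005  0.0008]
 [ 0.0005 -0.2514  0.9679 -0.1794]
 [ 0.      0.      0.      1.    ]]
```

View pics/scene0.png

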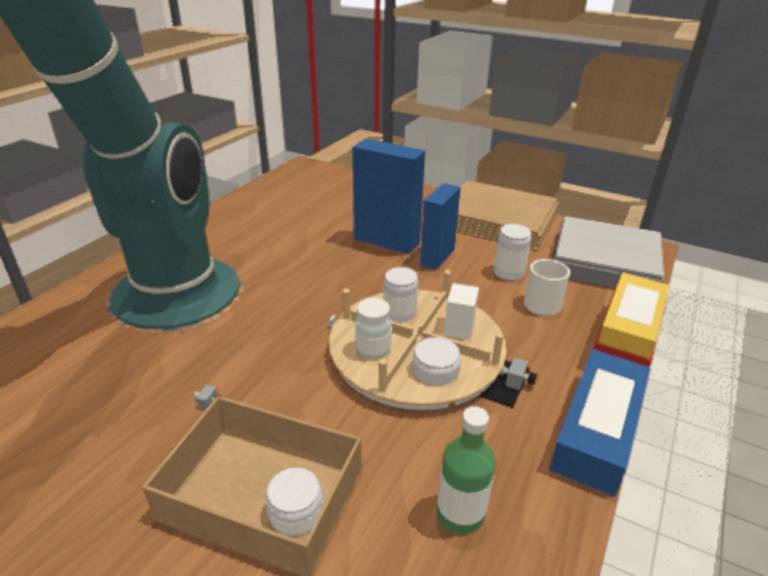

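View pics/side0.png

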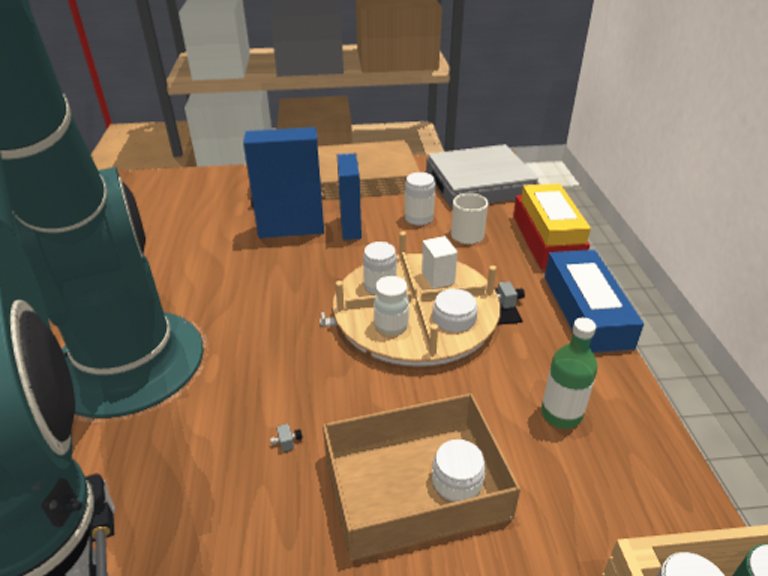

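The scene shows the turntable at about (417,345) with four bays. The jar candidates are (374,328) and (400,292). Other white cylinders are the flat tin at (437,360), the soup can at (512,252) and the packed tin at (295,500), all in 1.5x pixels. The real catch is at (515,374), the small look-alike at (205,395) and the front tab at (333,321). Next is a close crop to tell the jar from the can.

Run:
```python
from h import *
a=np.load("pics/scene0.npy")[165:285,210:370]; b=np.load("pics/side0.npy")[145:265,205:365]
save(np.vstack([cv2.resize(x,None,fx=3.9,fy=2.5*1.0,interpolation=cv2.INTER_CUBIC) if 0 else cv2.resize(x,(400,300),interpolation=cv2.INTER_CUBIC) for x in(a,b)]),"pics/crop1.png")
```

```text
(no output)
```

View pics/crop1.png

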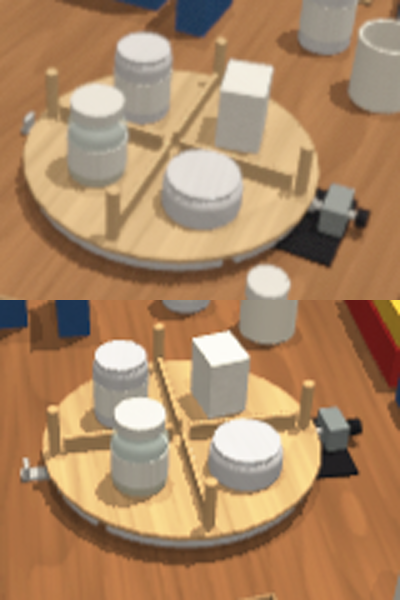

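```bash
cat >> h.py <<'E'
def both(name_pts, z):
    for l,(s,d) in name_pts.items():
        zz=z; S=px2z("scene",[s],zz)[0]; D=px2z("side",[d],zz)[0]; print(l,S[:2].round(4),D[:2].round(4),"z",zz)
E
python3 - <<'E'
from h import *
sc=lambda x,y:(210+x/2.5-.3,165+y/2.5-.3); sd=lambda x,y:(205+x/2.5-.3,145+y/2.5-.3)
S=[sc(*p) for p in [(52,71),(220,41),(306,150),(113,193)]]; D=[sd(*p) for p in [(53,108),(158,26),(307,83),(210,180)]]
for n,p in(("scene",S),("side",D)):
    P=px2z(n,p,.1)[:,:2]; c=P.mean(0); print(n,P.round(4).tolist(),c,np.linalg.norm(P-c,axis=1),np.degrees(np.arctan2(*(P-c).T[::-1])))
both({"jar":(sc(97,97),sd(138,108))},.131)
both({"can":(sc(143,47),sd(120,57))},.124)
both({"tab":(sc(27,114),sd(28,165))},.02)
both({"catchblock":(sc(337,200),sd(332,122))},.035)
S=[(219,402),(360,437),(304,540),(150,490)];D=[(325,424),(472,398),(517,487),(349,555)]
for n,p in(("scene",S),("side",D)): print(px2z(n,np.array(p)/1.5,.075)[:,:2].round(4).tolist())
both({"tin":((295/1.5,488/1.5),(459/1.5,461/1.5))},.06)
both({"mug":((550/1.5,271/1.5),(470/1.5,203/1.5))},.09)
both({"bottle":((475/1.5,418/1.5),(584/1.5,326/1.5))},.2)
E
```

```text
scene [[0.402, 0.0651], [0.5422, 0.2196], [0.7015, 0.0735], [0.5621, -0.0813]] [0.55196754 0.0692238 ] [0.14999922 0.15067518 0.14964315 0.15085484] [-178.41864508   93.73391174    1.64490988  -86.13327546]
side [[0.401, 0.0649], [0.5401, 0.2216], [0.6973, 0.0813], [0.5573, -0.0752]] [0.54894448 0.07316674] [0.14817182 0.14870139 0.14862443 0.14859915] [-176.81724787   93.40459033    3.14374636  -86.76975861]
jar [0.4923 0.0098] [0.4922 0.0143] z 0.131
can [0.4849 0.1282] [0.4829 0.1232] z 0.124
tab [0.361  0.0703] [0.3674 0.0628] z 0.02
catchblock [0.739  0.0905] [0.7363 0.0865] z 0.035
[[0.3756, -0.2591], [0.5978, -0.2113], [0.6211, -0.3823], [0.4061, -0.424]]
[[0.3657, -0.2514], [0.5953, -0.2234], [0.6218, -0.386], [0.3903, -0.4591]]
tin [ 0.5605 -0.3191] [ 0.5553 -0.3261] z 0.06
mug [0.7195 0.3437] [0.7128 0.3443] z 0.09
bottle [ 0.759 -0.211] [ 0.7536 -0.212 ] z 0.2
```

The jar is the one with the narrow glassy neck, at crop (97,135), in the nearer bay. The plain lidded cylinder behind it is the can. All four posts come out at 150 mm from the axis near (0.5505, 0.071). The jar sits at -134°, the tab at about -179° and the catch at about +5°, so I turn the disc clockwise about 43° by pushing the front post towards +y.

```bash
cat >> h.py <<'E'
def go(x,y,z,yaw,st=None):
    "shift/turn in tool axes to world x,y,z; yaw = world angle (deg) of the tool's y line, tool straight down"
    st=st or r.read_state(); A=R.from_rotvec(st["orientation"])
    best=None
    for k in(0,180):
        a=np.radians(yaw+k); Y=np.array([np.cos(a),np.sin(a),0]); Z=np.array([0,0,-1.]); B=R.from_matrix(np.c_[np.cross(Y,Z),Y,Z])
        v=(A.inv()*B).as_rotvec(degrees=True)
        if best is None or np.linalg.norm(v)<np.linalg.norm(best): best=v
    d=A.inv().apply(np.array([x,y,z])-st["position"])*1000
    print("t",st["clock"],"pos",st["position"].round(4),"F",st["ft_force"].round(2),"-> shift",d.round(1),"turn",best.round(1))
E
python3 -m inch '40 -40 0 0 0 0; 80 -80 0 0 0 0; 116 -116 0 0 0 5; 152 -152 0 0 0 10; 188 -188 0 0 0 15' 1 20
python3 -m inch '36 -36 0 0 0 5; 72 -72 0 0 0 10; 108 -108 0 0 0 13; 144 -144 0 0 0 15; 160 -160 0 0 0 18'
python3 -c "
from h import *
go(.39,.0315,.205,71)"
```

```text
clock: 0.6
position: [0.2942, -0.38, 0.2053]
orientation: [-3.141, -0.022, 0.0]
ft_force: [1.0, -0.9, 0.1]
finger_gap: 0.0572
gripper_force: 0.0
clock: 1.1
position: [0.453, -0.2155, 0.2054]
orientation: [-3.107, 0.46, -0.0]
ft_force: [-0.8, 0.0, 0.7]
finger_gap: 0.0178
gripper_force: 0.0
t 1.1 pos [ 0.453  -0.2155  0.2054] F [-0.79  0.02  0.67] -> shift [-131.8 -218.2    0.6] turn [-0.1 -0.   2.2]
```

```bash
python3 -m inch '-22 -36 0 0 0 1; -44 -73 0 0 0 2; -66 -109 0 0 0 2; -88 -146 0 0 0 2; -110 -182 0 0 0 2'
python3 -m inch '-15 -25 0 0 0 0; -22 -36 20 0 0 0; -22 -36 55 0 0 0; -22 -36 95 0 0 0; -22 -36 138 0 0 0'
python3 - <<'E'
from h import *
go(.3945,.0466,.066,71)
im=r.get_image("side"); np.save("pics/side1.npy",im); sc=r.get_image("scene"); np.save("pics/scene1.npy",sc)
save(np.vstack([cv2.resize(x,(400,300),interpolation=cv2.INTER_CUBIC) for x in(sc[165:285,210:370],im[145:265,205:365])]),"pics/crop2.png")
E
```

```text
clock: 1.6
position: [0.3978, -0.0114, 0.2054]
orientation: [3.098, -0.518, -0.0]
ft_force: [1.0, 0.8, 0.3]
finger_gap: 0.0002
gripper_force: 0.0
clock: 2.1
position: [0.3898, 0.0284, 0.0665]
orientation: [-3.098, 0.517, -0.002]
ft_force: [1.8, -1.5, -0.6]
finger_gap: 0.0005
gripper_force: 0.0
t 2.1 pos [0.3898 0.0284 0.0665] F [ 1.85 -1.48 -0.57] -> shift [ -1.5 -18.7   0.5] turn [-0.  -0.1  0. ]
```

View pics/crop2.png

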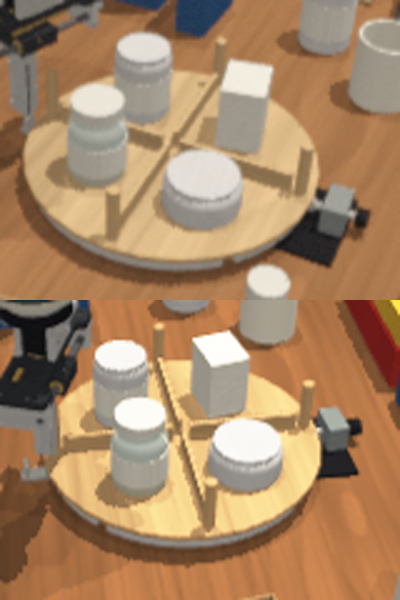

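The closed fingers stand just on the -y side of the front post (scene crop (28,115), side crop (45,470)). The catch knob is clear in both views at (362,218) and (354,427). Next I approach gently to contact.

```bash
cat >> h.py <<'E'
def mon():
    "catch knob dark centroid (both views) + state"
    st=r.read_state(); out=[]
    for n,b in(("scene",(340,240,362,262)),("side",(334,186,354,204))):
        im=r.get_image(n); np.save(f"pics/last_{n}.npy",im)
        g=im[b[1]:b[3],b[0]:b[2]].max(2).astype(float); w=np.clip(60-g,0,None); yy,xx=np.mgrid[b[1]:b[3],b[0]:b[2]]
        out+= [round(float((w*xx).sum()/w.sum()),2),round(float((w*yy).sum()/w.sum()),2),int(w.sum())]
    print("t",st["clock"],"pos",st["position"].round(4),"F",st["ft_force"].round(2),"knob",out)
E
python3 -m inch '0 -3 0 0 0 0; 0 -6 0 0 0 0; 0 -9 0 0 0 0; 0 -12 0 0 0 0; 0 -13 0 0 0 0' - 30
python3 -c "
from h import *
mon()"
python3 -m inch '-1 -1 0 0 0 0; -1 -3 0 0 0 0; -1 -4 0 0 0 0; -2 -6 0 0 0 0; -2 -7 0 0 0 0'
python3 -c "
from h import *
mon()"
```

```text
clock: 2.7
position: [0.3944, 0.0409, 0.0682]
orientation: [-3.099, 0.517, -0.002]
ft_force: [0.0, 0.1, 0.4]
finger_gap: 0.0004
gripper_force: 0.0
t 2.7 pos [0.3944 0.0409 0.0682] F [0.02 0.13 0.39] knob [348.96, 255.63, 801, 346.29, 195.68, 611]
clock: 3.3
position: [0.394, 0.0479, 0.0674]
orientation: [3.098, -0.517, -0.001]
ft_force: [-2.7, -4.4, 2.1]
finger_gap: 0.0007
gripper_force: 2.4
t 3.3 pos [0.394  0.0479 0.0674] F [-2.66 -4.4   2.12] knob [348.93, 255.58, 816, 346.35, 195.72, 602]
```

```bash
python3 -m inch '-1 -2 0 0 0 0; -1 -4 0 0 0 0; -2 -6 0 0 0 0; -3 -8 0 0 0 0; -3 -10 0 0 0 0'
python3 -m inch '-1 -2 0 0 0 0; -1 -4 0 0 0 0; -2 -6 0 0 0 0; -2 -8 0 0 0 0; -3 -10 0 0 0 0'
python3 -c "
from h import *
mon()
im=np.load('pics/last_scene.npy');jm=np.load('pics/last_side.npy')
save(np.hstack([cv2.resize(x,(400,400),interpolation=cv2.INTER_CUBIC) for x in(im[180:290,260:370],jm[150:260,250:360])]),'pics/crop3.png')
"
```

```text
clock: 3.9
position: [0.3937, 0.0581, 0.0672]
orientation: [3.098, -0.518, -0.003]
ft_force: [-5.5, -4.4, 4.1]
finger_gap: 0.0007
gripper_force: 3.3
clock: 4.4
position: [0.3943, 0.0685, 0.0672]
orientation: [3.098, -0.518, -0.002]
ft_force: [-1.9, -3.7, -1.6]
finger_gap: 0.0009
gripper_force: 2.4
t 4.4 pos [0.3943 0.0685 0.0672] F [-1.93 -3.75 -1.58] knob [348.95, 255.61, 805, 346.13, 195.86, 614]
```

View pics/crop3.png

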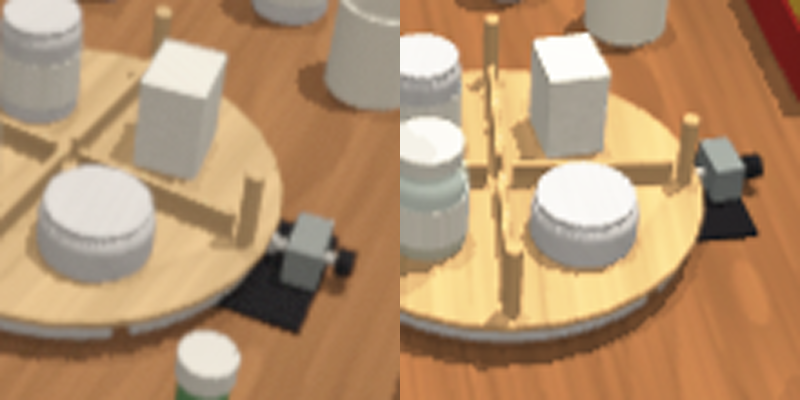

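The slots show as notches in the rim at (122,332) and (655,285). The pin's knob is still out, at (345,262) and (752,166). I push on in 15 mm calls and watch the knob.

```bash
sed -i 's/(340,240,362,262)/(349,244,364,259)/; s/(334,186,354,204)/(336,188,354,203)/' h.py
python3 -m inch '-1 -3 0 0 0 0; -1 -6 0 0 0 0; -2 -9 0 0 0 0; -2 -12 0 0 0 0; -3 -15 0 0 0 0'
python3 -m inch '0 -3 0 0 0 0; -1 -6 0 0 0 0; -1 -9 0 0 0 0; -1 -12 0 0 0 0; -1 -15 0 0 0 0'
python3 -c "
from h import *
mon()"
python3 -m inch '0 -3 0 0 0 0; 0 -6 0 0 0 0; 0 -9 0 0 0 0; 0 -12 0 0 0 0; 0 -15 0 0 0 0'
python3 -c "
from h import *
mon()"
```

```text
clock: 5.0
position: [0.3965, 0.0836, 0.0672]
orientation: [3.098, -0.518, -0.002]
ft_force: [-2.1, -4.9, -1.6]
finger_gap: 0.0006
gripper_force: 2.5
clock: 5.5
position: [0.4003, 0.0983, 0.0672]
orientation: [3.098, -0.518, -0.002]
ft_force: [-5.4, -3.8, 0.1]
finger_gap: 0.0003
gripper_force: 2.6
t 5.5 pos [0.4003 0.0983 0.0672] F [-5.36 -3.77  0.11] knob [353.75, 252.22, 494, 346.35, 195.62, 637]
clock: 6.1
position: [0.4055, 0.1125, 0.0673]
orientation: [3.098, -0.518, -0.001]
ft_force: [-4.7, -2.8, -0.5]
finger_gap: 0.0002
gripper_force: 2.3
t 6.1 pos [0.4055 0.1125 0.0673] F [-4.71 -2.84 -0.51] knob [353.86, 252.47, 470, 346.37, 195.63, 616]
```

```bash
cat > chk.py <<'E'
import sys
from h import *
st=r.read_state(); F=st["ft_force"]; n=[]
im=r.get_image("side"); g=im[188:203,336:354].max(2).astype(float); w=np.clip(60-g,0,None); x=(w*np.mgrid[188:203,336:354][1]).sum()/max(w.sum(),1)
f=np.hypot(*F[:2]); print("t",st["clock"],st["position"][:2].round(4),"F",F[:2].round(1),"knob x",round(x,2),int(w.sum()))
sys.exit(1 if abs(x-346.35)>1.2 or f>float(sys.argv[1]) else 0)
E
python3 -m inch '0 -2 0 0 0 0; 0 -4 0 0 0 0; 0 -6 0 0 0 0; 1 -8 0 0 0 0; 1 -10 0 0 0 0' >/dev/null && python3 chk.py 8 && python3 -m inch '0 -2 0 0 0 0; 1 -4 0 0 0 0; 1 -6 0 0 0 0; 1 -8 0 0 0 0; 2 -10 0 0 0 0' >/dev/null && python3 chk.py 8
python3 - <<'E'
from h import *
im=np.load('pics/last_scene.npy')
im=r.get_image("scene")
save(im,'pics/crop4.png',(210,165,370,285),5)
E
```

```text
t 6.7 [0.4101 0.1218] F [-1.9 -4.5] knob x 346.39 626
t 7.25 [0.4151 0.1306] F [-3.  -2.8] knob x 346.47 617
```

View pics/crop4.png

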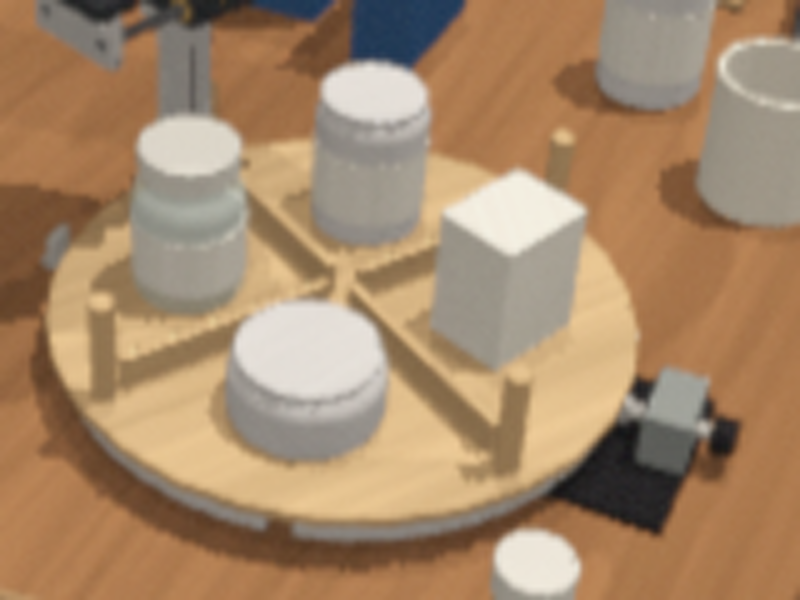

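The jar top is at (190,142), nearing the tab at (57,243). Post tops are at (102,303), (515,378) and (562,137), and the knob is still out at (725,434). I compute the disc angle from these.

Run:
```python
from h import *
f=lambda x,y:(210+x/5-.4,165+y/5-.4)
P=px2z("scene",[f(102,303),f(515,378),f(562,137)],.1)[:,:2]; c=np.array([.552,.0692]); print(np.degrees(np.arctan2(*(P-c).T[::-1])),np.linalg.norm(P-c,axis=1))
Q=px2z("scene",[f(190,142)],.131)[0,:2];print(Q,np.degrees(np.arctan2(*(Q-c)[::-1])),np.linalg.norm(Q-c))
Q=px2z("scene",[f(57,243),f(632,412),f(725,434)],[.015,.03,.03])[:,:2];print(Q,np.degrees(np.arctan2(*(Q-c).T[::-1])))
```

```text
[-120.61492392  -30.62775995   60.66643583] [0.14718546 0.14913757 0.15142362]
[0.46630732 0.05048991] -167.68336565958856 0.08771147346642483
[[0.36642628 0.06441377]
 [0.72108299 0.07633969]
 [0.76922998 0.08425704]] [-178.52258065    2.41793388    3.96504842]
```

```bash
python3 -m inch '0 -2 0 0 0 0; 1 -4 0 0 0 0; 1 -6 0 0 0 0; 1 -8 0 0 0 0; 2 -10 0 0 0 0' >/dev/null && python3 chk.py 9 && 
python3 -m inch '0 -0.4 0 0 0 0; 0 -0.8 0 0 0 0; 0.2 -1.2 0 0 0 0; 0.3 -1.6 0 0 0 0; 0.4 -2 0 0 0 0' >/dev/null && python3 chk.py 9 && 
python3 -m inch '0 -0.4 0 0 0 0; 0 -0.8 0 0 0 0; 0.2 -1.2 0 0 0 0; 0.3 -1.6 0 0 0 0; 0.4 -2 0 0 0 0' >/dev/null && python3 chk.py 9 && 
python3 -m inch '0 -0.4 0 0 0 0; 0 -0.8 0 0 0 0; 0.2 -1.2 0 0 0 0; 0.3 -1.6 0 0 0 0; 0.5 -2 0 0 0 0' >/dev/null && python3 chk.py 9 && 
python3 -m inch '0 -0.4 0 0 0 0; 0 -0.8 0 0 0 0; 0.2 -1.2 0 0 0 0; 0.3 -1.6 0 0 0 0; 0.5 -2 0 0 0 0' >/dev/null && python3 chk.py 9 && 
python3 -m inch '0 -0.4 0 0 0 0; 0 -0.8 0 0 0 0; 0.2 -1.2 0 0 0 0; 0.3 -1.6 0 0 0 0; 0.5 -2 0 0 0 0' >/dev/null && python3 chk.py 9
```

```text
t 7.85 [0.4204 0.1394] F [-5.  -2.8] knob x 346.35 633
t 8.4 [0.4214 0.141 ] F [-0.4 -4.6] knob x 346.42 600
t 8.95 [0.4224 0.1428] F [-0.  -4.5] knob x 346.43 607
t 9.5 [0.4236 0.1445] F [-0.8 -5.8] knob x 346.44 602
t 10.05 [0.4247 0.1461] F [-0.  -5.6] knob x 346.55 675
t 10.6 [0.4259 0.148 ] F [ 0.9 -3.4] knob x 346.37 611
```

```bash
python3 -m inch '0 -0.3 0 0 0 0; 0.1 -0.6 0 0 0 0; 0.2 -0.9 0 0 0 0; 0.3 -1.2 0 0 0 0; 0.4 -1.5 0 0 0 0' >/dev/null && python3 chk.py 9 && 
python3 -m inch '0 -0.3 0 0 0 0; 0.1 -0.6 0 0 0 0; 0.2 -0.9 0 0 0 0; 0.3 -1.2 0 0 0 0; 0.4 -1.5 0 0 0 0' >/dev/null && python3 chk.py 9 && 
python3 -m inch '0 -0.3 0 0 0 0; 0.1 -0.6 0 0 0 0; 0.2 -0.9 0 0 0 0; 0.3 -1.2 0 0 0 0; 0.4 -1.5 0 0 0 0' >/dev/null && python3 chk.py 9 && 
python3 -m inch '0 -0.3 0 0 0 0; 0.1 -0.6 0 0 0 0; 0.2 -0.9 0 0 0 0; 0.3 -1.2 0 0 0 0; 0.4 -1.5 0 0 0 0' >/dev/null && python3 chk.py 9 && 
python3 -m inch '0 -0.3 0 0 0 0; 0.1 -0.6 0 0 0 0; 0.2 -0.9 0 0 0 0; 0.3 -1.2 0 0 0 0; 0.5 -1.5 0 0 0 0' >/dev/null && python3 chk.py 9 && 
python3 -m inch '0 -0.3 0 0 0 0; 0.1 -0.6 0 0 0 0; 0.2 -0.9 0 0 0 0; 0.3 -1.2 0 0 0 0; 0.5 -1.5 0 0 0 0' >/dev/null && python3 chk.py 9 && 
python3 -m inch '0 -0.3 0 0 0 0; 0.1 -0.6 0 0 0 0; 0.2 -0.9 0 0 0 0; 0.3 -1.2 0 0 0 0; 0.5 -1.5 0 0 0 0' >/dev/null && python3 chk.py 9 && 
python3 -m inch '0 -0.3 0 0 0 0; 0.1 -0.6 0 0 0 0; 0.2 -0.9 0 0 0 0; 0.3 -1.2 0 0 0 0; 0.5 -1.5 0 0 0 0' >/dev/null && python3 chk.py 9
```

```text
t 11.15 [0.4267 0.1494] F [ 0.7 -3.7] knob x 346.34 615
t 11.7 [0.4275 0.151 ] F [-0.  -0.2] knob x 345.37 239
t 12.25 [0.4282 0.1518] F [-3.2 -0.9] knob x 345.4 253
t 12.8 [0.4292 0.1532] F [-1.  -2.5] knob x 345.4 256
t 13.35 [0.4302 0.1544] F [-0.9 -3.8] knob x 345.48 289
t 13.9 [0.4306 0.155 ] F [-6.5 -9.1] knob x 345.57 261
```

The knob moved in at 11.7 s (dark area dropped from 615 to 240), and the resistance then rose to 11 N, so the pin has dropped. I back off, rise and look.

```bash
python3 -m inch '0 1 0 0 0 0; 0 4 0 0 0 0; 0 10 0 0 0 0; -3 16 0 0 0 0; -5 20 0 0 0 0'
python3 -m inch '-5 0 -20 0 0 0; -10 0 -60 0 0 0; -15 0 -95 0 0 0; -20 0 -120 0 0 0; -20 0 -120 0 0 0' 0 20
python3 - <<'E'
from h import *
st=r.read_state(); a=r.get_image("scene"); b=r.get_image("side"); w=r.get_image("wrist")
print(st["clock"],st["position"],st["orientation"])
np.save("pics/w5.npy",w); np.save("pics/s5.npy",a); np.save("pics/d5.npy",b); np.save("pics/st5.npy",st,allow_pickle=True)
save(np.vstack([np.hstack([cv2.resize(x,(400,300),interpolation=cv2.INTER_CUBIC) for x in(a[165:285,210:370],b[145:265,205:365])]),cv2.resize(np.hstack([w,w*0]),(800,300))]),"pics/crop5.png")
E
```

```text
clock: 14.45
position: [0.4195, 0.1379, 0.0675]
orientation: [-3.099, 0.518, 0.0]
ft_force: [-0.3, -0.2, 0.6]
finger_gap: 0.0005
gripper_force: 0.0
clock: 14.95
position: [0.4019, 0.1454, 0.1903]
orientation: [-3.097, 0.517, -0.008]
ft_force: [0.4, -0.4, -0.4]
finger_gap: 0.0368
gripper_force: 0.0
14.95 [0.40189314 0.14540688 0.19033617] [-3.09727576  0.51705867 -0.00771088]
```

View pics/crop5.png

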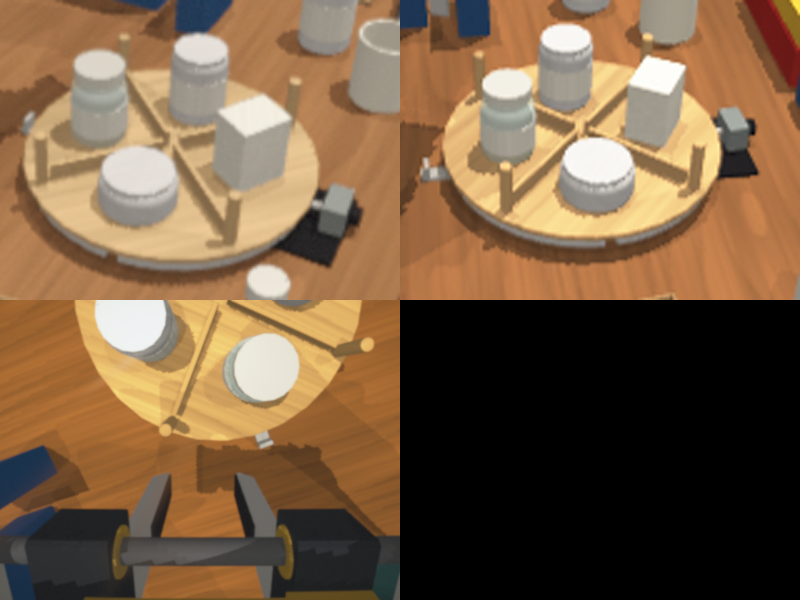

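The knob is now tight against the block (scene crop (355,214), side crop (750,127)), so the catch is in. The jar stands behind the tab, with its lid top at scene crop (99,67), side crop (507,84) and wrist (268,366). I triangulate the jar from the three views.

Run:
```python
from h import *
st=np.load("pics/st5.npy",allow_pickle=True).item()
f=lambda x,y:(210+x/2.5-.3,165+y/2.5-.3); g=lambda x,y:(205+x/2.5-.3,145+y/2.5-.3)
both({"jar":(f(99,67),g(107,84))},.131)
print(px2z("wrist",[(268*1.28,66*1.28)],.131,st), "posts",px2z("wrist",[(166*1.28,130*1.28),(368*1.28,45*1.28)],.1,st)[:,:2])
print(px2z("scene",[f(40,139),f(233,199),f(295,83),f(125,40)],.1)[:,:2].round(4).tolist())
go(.463,.062,.2,50); go(.463,.062,.2,102)
```

```text
jar [0.4667 0.0591] [0.4626 0.0618] z 0.131
[[0.46377733 0.06383674 0.131     ]] posts [[ 0.43619148  0.17249097]
 [ 0.45112705 -0.04098231]]
[[0.4569, -0.0461], [0.6656, -0.032], [0.6506, 0.1813], [0.4427, 0.1644]]
t 15.1 pos [0.4008 0.1445 0.1869] F [ 0.16 -0.68 -0.16] -> shift [ 85.7  57.8 -13.1] turn [ 0.  0. 21.]
t 15.1 pos [0.4008 0.1445 0.1869] F [ 0.16 -0.68 -0.16] -> shift [ 85.7  57.8 -13.1] turn [  0.   0. -31.]
```

```bash
python3 -m inch '22 14 -5 0 0 -7; 44 29 -10 0 0 -14; 66 44 -13 0 0 -21; 87 58 -13 0 0 -28; 87 58 -13 0 0 -31' 0 20
python3 -m inch '0 0 0 0 0 0; 0 0 0 0 0 0; 0 0 0 0 0 0; 0 0 0 0 0 0; 0 0 0 0 0 0'
python3 - <<'E'
from h import *
st=r.read_state(); w=r.get_image("wrist"); np.save("pics/w6.npy",w); np.save("pics/st6.npy",st,allow_pickle=True)
go(.464,.0615,.07,102,st); print(st["finger_gap"])
print(w2px("wrist",[(.464,.0615,.131)],st)); save(w,"pics/w6.png")
E
```

```text
clock: 15.6
position: [0.4653, 0.059, 0.199]
orientation: [-3.124, -0.331, 0.003]
ft_force: [-0.1, -0.2, -0.3]
finger_gap: 0.0887
gripper_force: 0.0
clock: 16.1
position: [0.4643, 0.062, 0.2004]
orientation: [-3.124, -0.329, 0.0]
ft_force: [-0.6, 0.4, 0.8]
finger_gap: 0.094
gripper_force: 0.0
t 16.1 pos [0.4643 0.062  0.2004] F [-0.56  0.38  0.77] -> shift [ -0.4   0.4 130.4] turn [-0.  0.  0.]
0.09400949324545614
[[258.82221052 201.554666  ]]
```

View pics/w6.png

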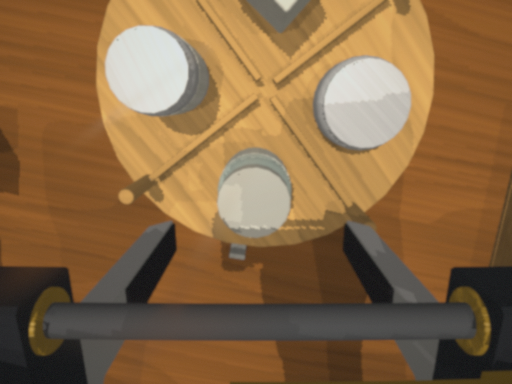

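The jar lid centre is at (255,200) against a predicted (259,202), within 2 mm. The open fingers straddle it, clear of the dividers and posts, so I descend and grip.

```bash
python3 -m inch '0 0 30 0 0 0; 0 0 60 0 0 0; 0 0 90 0 0 0; 0 0 115 0 0 0; 0 0 130 0 0 0'
python3 -m inch '0 0 0 0 0 0; 0 0 0 0 0 0; 0 0 0 0 0 0; 0 0 0 0 0 0; 0 0 0 0 0 0' 0.6 20
python3 -m inch '0 0 0 0 0 0; 0 0 0 0 0 0; 0 0 0 0 0 0; 0 0 0 0 0 0; 0 0 0 0 0 0'
```

```text
clock: 16.65
position: [0.4636, 0.0618, 0.0687]
orientation: [-3.124, -0.329, 0.003]
ft_force: [-0.1, 0.8, 0.8]
finger_gap: 0.0938
gripper_force: 0.0
clock: 17.15
position: [0.465, 0.0623, 0.0713]
orientation: [-3.124, -0.33, -0.003]
ft_force: [-1.4, 4.6, 9.3]
finger_gap: 0.0633
gripper_force: 20.0
clock: 17.65
position: [0.465, 0.0623, 0.0713]
orientation: [-3.124, -0.33, -0.002]
ft_force: [-2.1, 3.3, 8.9]
finger_gap: 0.0637
gripper_force: 20.0
```

```bash
python3 -m inch '0 0 -5 0 0 0; 0 0 -15 0 0 0; 0 0 -30 0 0 0; 0 0 -45 0 0 0; 0 0 -60 0 0 0' - 25
python3 -m inch '0 0 -18 0 0 0; 0 0 -36 0 0 0; 0 0 -54 0 0 0; 0 0 -70 0 0 0; 0 0 -80 0 0 0'
python3 -c "
from h import *
go(.444,-.339,.21,102)
im=r.get_image('side'); a=r.get_image('scene'); np.save('pics/s7.npy',a);np.save('pics/d7.npy',im)
save(np.hstack([cv2.resize(a[250:384,90:250],(400,335),interpolation=cv2.INTER_CUBIC),cv2.resize(im[250:384,200:360],(400,335),interpolation=cv2.INTER_CUBIC)]),'pics/crop7.png')"
```

```text
clock: 18.15
position: [0.4643, 0.0616, 0.1317]
orientation: [3.124, 0.329, 0.0]
ft_force: [0.1, 0.0, -3.5]
finger_gap: 0.0639
gripper_force: 25.0
clock: 18.65
position: [0.4646, 0.0617, 0.2121]
orientation: [3.124, 0.329, 0.002]
ft_force: [0.7, -0.5, -4.2]
finger_gap: 0.0633
gripper_force: 25.0
t 18.65 pos [0.4646 0.0617 0.2121] F [ 0.74 -0.46 -4.23] -> shift [-103.6  387.6    2.2] turn [ 0.  -0.1  0. ]
```

View pics/crop7.png

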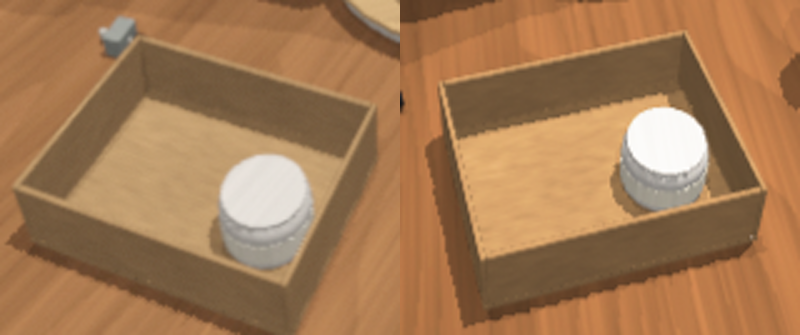

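The jar is held (gap 63 mm, 4 N load). The carton rim corners are sharp here: scene (137,40), (377,106), (288,287), (16,187); side (440,85), (685,35), (764,190), (484,262). The tin top is at (266,191) and (664,140).

Run:
```python
from h import *
A=np.array([(137,40),(377,106),(288,287),(16,187)])/2.5+[89.7,249.7]; B=np.array([(40,85),(285,35),(364,190),(84,262)])/2.5+[199.7,249.7]
C=[]
for n,p in(("scene",A),("side",B)):
    P=px2z(n,p,.075)[:,:2]; e=P[1]-P[0]+P[2]-P[3]; print(P.round(3).tolist(),P.mean(0),np.degrees(np.arctan2(e[1],e[0])),np.linalg.norm(np.roll(P,-1,0)-P,axis=1))
both({"tin":((266/2.5+89.7,191/2.5+249.7),(264/2.5+199.7,140/2.5+249.7))},.06)
```

```text
[[0.368, -0.255], [0.6, -0.213], [0.63, -0.387], [0.396, -0.424]] [ 0.49816145 -0.31990899] 9.66142075384405 [0.2361743  0.17736954 0.23695847 0.17133365]
[[0.363, -0.254], [0.594, -0.218], [0.622, -0.388], [0.393, -0.428]] [ 0.4933073  -0.32227975] 9.366720596460343 [0.23345315 0.17258073 0.23272359 0.17681969]
tin [ 0.5606 -0.3211] [ 0.5547 -0.3218] z 0.06
```

```bash
python3 -m inch '-4 15 0 0 0 0; -11 40 0 0 0 0; -19 70 0 0 0 1; -28 102 0 0 0 2; -37 134 0 0 0 2.5'
python3 -m inch '-9 32 0 0 0 0; -18 64 0 0 0 0; -27 96 0 0 0 0; -36 128 0 0 0 0; -44 160 0 0 0 0'
python3 -c "
from h import *
go(.4415,-.330,.21,99.5)"
```

```text
clock: 19.25
position: [0.4554, -0.0782, 0.2097]
orientation: [-3.13, -0.26, 0.002]
ft_force: [1.1, 0.2, -3.9]
finger_gap: 0.0635
gripper_force: 25.0
clock: 19.75
position: [0.4384, -0.2433, 0.2097]
orientation: [-3.13, -0.261, 0.002]
ft_force: [0.6, -0.0, -4.3]
finger_gap: 0.0637
gripper_force: 25.0
t 19.75 pos [ 0.4384 -0.2433  0.2097] F [ 0.55 -0.01 -4.32] -> shift [-11.3  86.   -0.4] turn [-0.   0.1  0. ]
```

```bash
python3 -m inch '-4 28 0 0 0 0; -8 56 0 0 0 0; -10 76 0 0 0 0; -11 86 0 0 0 0; -11 86 0 0 0 0'
python3 -m inch '0 0 0 0 0 0; 0 0 20 0 0 0; 0 0 45 0 0 0; 0 0 70 0 0 0; 0 0 85 0 0 0'
python3 -c "
from h import *
go(.4415,-.330,.0455,99.5)
save(r.get_image('side'),'pics/side8.png',(160,180,384,384),2.7)"
```

```text
clock: 20.25
position: [0.4425, -0.3291, 0.2098]
orientation: [-3.13, -0.26, 0.001]
ft_force: [-0.7, 0.5, -4.0]
finger_gap: 0.064
gripper_force: 25.0
clock: 20.75
position: [0.4424, -0.3269, 0.1239]
orientation: [-3.129, -0.264, 0.002]
ft_force: [-0.5, -0.3, -3.7]
finger_gap: 0.0632
gripper_force: 25.0
t 20.75 pos [ 0.4424 -0.3269  0.1239] F [-0.51 -0.28 -3.66] -> shift [-1.4  3.1 78.4] turn [-0.1  0.1  0.1]
```

View pics/side8.png

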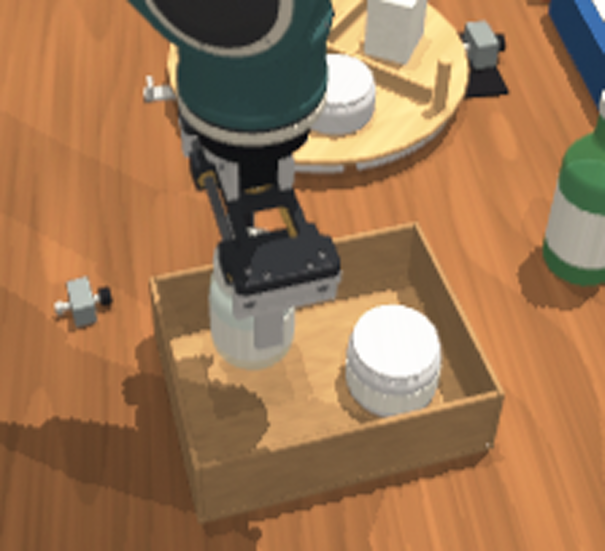

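The jar at (250,320) hangs upright above the carton's free half, clear of the tin at (393,360) and the walls. I lower it.

```bash
python3 -m inch '0 0 18 0 0 0; 0 1 36 0 0 0; 0 1 54 0 0 0; 0 1 68 0 0 0; 0 1 76 0 0 0'
python3 -m inch '0 0 1 0 0 0; 0 0 2 0 0 0; 0 0 3 0 0 0; 0 0 4 0 0 0; 0 0 5 0 0 0'
```

```text
clock: 21.3
position: [0.4429, -0.3289, 0.0489]
orientation: [-3.13, -0.262, 0.001]
ft_force: [0.9, -0.2, -4.2]
finger_gap: 0.0634
gripper_force: 25.0
clock: 21.8
position: [0.443, -0.3298, 0.0447]
orientation: [3.13, 0.261, 0.001]
ft_force: [1.1, -0.7, -4.8]
finger_gap: 0.0639
gripper_force: 25.0
```

```bash
python3 -m inch '0 0 0.5 0 0 0; 0 0 1 0 0 0; 0 0 1.5 0 0 0; 0 0 2 0 0 0; 0 0 2.5 0 0 0'
python3 -m inch '0 0 0.4 0 0 0; 0 0 0.8 0 0 0; 0 0 1.2 0 0 0; 0 0 1.6 0 0 0; 0 0 2 0 0 0'
```

```text
clock: 22.3
position: [0.4428, -0.3297, 0.0419]
orientation: [-3.131, -0.261, 0.0]
ft_force: [0.5, -0.3, -4.9]
finger_gap: 0.0637
gripper_force: 25.0
clock: 22.8
position: [0.4428, -0.3297, 0.0404]
orientation: [-3.131, -0.261, 0.0]
ft_force: [-5.3, 3.0, 13.9]
finger_gap: 0.063
gripper_force: 25.0
```

Floor contact at 0.040, as predicted. I release and rise.

```bash
python3 -m inch '0 0 -0.5 0 0 0; 0 0 -0.5 0 0 0; 0 0 -0.5 0 0 0; 0 0 -0.5 0 0 0; 0 0 -0.5 0 0 0' 0 5
python3 -m inch '0 0 0 0 0 0; 0 0 0 0 0 0; 0 0 0 0 0 0; 0 0 -10 0 0 0; 0 0 -20 0 0 0'
python3 -m inch '0 0 -35 0 0 0; 0 0 -70 0 0 0; 0 0 -105 0 0 0; 0 0 -140 0 0 0; 0 0 -160 0 0 0'
python3 -m inch '-5 30 0 0 0 0; -5 70 0 0 0 0; -5 110 0 0 0 0; -5 140 0 0 0 0; -5 150 0 0 0 0'
python3 -c "
from h import *
save(np.hstack([r.get_image('scene')[100:,80:400],r.get_image('side')[100:,160:400]]),'pics/end.png',None,1.4)"
```

```text
clock: 23.3
position: [0.4429, -0.3297, 0.0404]
orientation: [-3.131, -0.261, -0.0]
ft_force: [0.4, -0.6, 0.0]
finger_gap: 0.0937
gripper_force: 0.0
clock: 23.8
position: [0.4428, -0.3296, 0.0612]
orientation: [-3.13, -0.261, 0.0]
ft_force: [0.7, -0.0, 0.2]
finger_gap: 0.0942
gripper_force: 0.0
clock: 24.3
position: [0.4435, -0.33, 0.2244]
orientation: [3.128, 0.261, 0.004]
ft_force: [-0.3, 0.2, 0.5]
finger_gap: 0.094
gripper_force: 0.0
clock: 24.8
position: [0.462, -0.4812, 0.2209]
orientation: [3.13, 0.257, -0.0]
ft_force: [0.1, 0.3, -0.6]
finger_gap: 0.0943
gripper_force: 0.0
```

View pics/end.png

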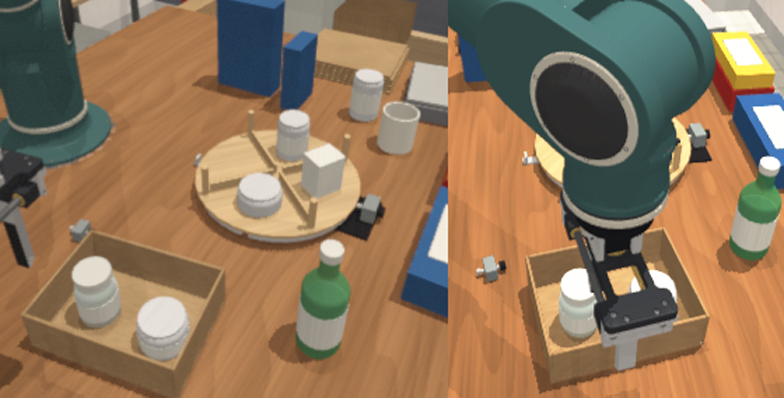

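The jar stands upright in the carton at (97,292) beside the tin at (163,327). The other goods are in place, the catch is in at (368,208), and the robot is clear.

```bash
python3 -m inch '0 0 0 0 0 0; 0 0 0 0 0 0; 0 0 0 0 0 0; 0 0 0 0 0 0; 0 0 0 0 0 0' >/dev/null; python3 -c "
from bench import r
print(r.sign_off())"
```

```text
the job is handed in; nothing more can be done
None
```

The job is handed in: the catch clicked in with the jar at the front, and the jar now stands upright on the carton floor beside the tin; the other goods looked undisturbed in the last pictures, but the hand-in gave no verdict.

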